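# Fit the hold-down strap on the mould box

### The job

Get the mould box ready for casting: take the small tin off the flat metal strap and stand it upright on the bench, then slide the strap out over the front edge of the raised board, between its two cleats, until you can get hold of its overhanging end. Lay the strap across the middle of the mould box so that one end runs right through under the wooden keeper bridge and the other end rests on the opposite wall, lying flat, and let go. Leave everything else as it stands.

Things in the scene. Friction and masses are not known exactly. Their poses are not given: they have to be found in the camera images.
- strap: Flat bare aluminium strap, 200 long (x) x 50 wide (y) x 2.5 thick, about 70 g, both ends alike. Origin at the centre of its underside. It starts flat on the board, behind the cleats, its length within 0.25 rad of the board's x. Too thin to grip there; fingertips pressed on it with 10 to 25 N carry it along; pressed near one end, that end swings sideways; it cannot be twisted on the spot.
- tin: Small closed round metal tin, 48 high, body 44 across, lid 47 across over the top 10 mm, about 140 g. Origin at the centre of its underside. At the start it stands upright on the strap.
- board: Raised plywood casting board, fixed, 300 (x) x 250 (y), its top 60 above the bench. Origin under its centre at bench level; x points from its front edge (nearest the robot) to its back, z up. It may stand left or right. Along the front edge, on top, two wooden cleats 15 deep (x) and 15 high leave a gate 94 wide in the middle. The front overhangs: the board's top is 18 thick and beyond the front edge is free space down to the bench.
- gate (a point): Middle of the board's front edge between the cleats, at the height of the board's top; axes as the board's.
- mouldbox: Open plywood mould box, fixed, 130 (x) x 170 (y) outside, walls 15 thick, rims 60 above the bench; origin under its centre at bench level, x pointing away from the robot to the wall with the keeper. A wooden pattern inside stays 15 or more below the rim. It stands on the other side from the board.
- keeper (a point): Middle of the passage under the keeper, on top of the far (+x) wall of the mould box, 57.5 from the box's centre; axes as the box's. The keeper is a wooden bridge 94 long (y), 15 deep (x), top 24 above the rim; its passage is 66 wide (y) and 14 high and open to both sides along x.
- wedge: Bystander, loose: light wooden block 70 x 26 x 24 high lying on the board near one side edge. Origin under its centre.
- jar: Bystander, loose: small amber jar 34 across, 50 high, on the board near the other side edge. Origin under its centre.
- cup: Bystander, loose: white plastic cup 72 across, 85 high, on the bench. Origin under its centre.
- resin_can: Bystander, loose: can 66 across, 100 high, on the bench between board and mould box. Origin under its centre.
- brush: Bystander, loose: brush 200 long (x) lying on the bench near the robot, lower than 30. Origin under its middle.
- offcut: Bystander, loose: plywood offcut 90 (x) x 50 (y) x 18 on the bench. Origin under its centre.
- scraper: Bystander, loose: spatula 200 long (x) lying on the bench, lower than 30. Origin under its middle.
Mind the look-alikes: they are no part of the job. What is meant by the strap is not orange or red, and is the larger of those in its own colour.

How it is judged:
On the way:
1. the strap lies flat on the board with its end 35 mm or more out over the front edge, in the gate, the tin off it (x of strap in the frame of gate between 0 and 0.065 m and z of strap in the frame of gate between -0.004 and 0.004 m and angle between the z axis of strap and the z axis of board, either way round below 0.06 rad and contact force between tin and strap below 0.05 N and angle between the x axis of strap and the x axis of board, either way round below 0.4 rad and y of strap in the frame of gate between -0.05 and 0.05 m), for 0.2 s.
At the end, for the whole second after the job is handed in: Strap flat (0.05 rad, 4 mm) on the mould box rims, within 0.2 rad of the box's x and 20 mm of its middle line, one end under the keeper and through to the far wall's outer face or beyond, the other on the near wall; tin upright on the bench; both at rest (x of strap in the frame of keeper between -0.092 and -0.025 m and z of strap in the frame of keeper between -0.004 and 0.004 m and y of strap in the frame of mouldbox between -0.02 and 0.02 m and angle between the x axis of strap and the x axis of mouldbox, either way round below 0.2 rad and angle between the z axis of strap and the z axis of mouldbox, either way round below 0.05 rad and linear speed of each of strap, tin below 0.02 m/s and angle between tin's own z axis and vertical below 0.1 rad and height (world z) of tin below 0.005 m); the robot touches nothing.
It fails at once if the tin is tipped over (angle between tin's own z axis and vertical above 0.6 rad).
It fails at once if a bystander is pushed more than 30 mm away or knocked over (distance of any of wedge, jar, cup, resin_can, brush, offcut, scraper from where it was at the start of the episode above 0.03 m or angle between any of jar, cup, resin_can's own z axis and vertical above 0.5 rad).
It also fails if it takes over 72 s, if anything falls off the work surface, if the arm or the gripper's body presses on something with over 40 N, if the wrist force passes 120 N, or if a joint passes its speed limit or range.

### The arm

A 7-joint arm with a two-finger parallel gripper is mounted at the origin on the work surface. World frame = base frame: x ahead of the robot, y to its left, z up, the work surface at z = 0. Lengths are in m, angles in rad, forces in N, time in s.
With the tool pointing down it reaches from about 0.35 to 0.9 m from the base axis. Payload 8.1 kg.
Tool frame: the origin (TCP) lies at the centre of the arm's flange, where the gripper is bolted on; the fingertips stand 178 mm ahead of it and the grasp point (between the pads) lies 159 mm ahead of it; z points along the fingers, y is the line along which they close (so a half turn about z gives the same grasp; the last joint's range is limited). The gripper opens to 92 mm and grips with 3 to 60 N. Pads are 19 mm wide; open, the fingers measure 130 mm over their backs; the gripper's body (75 mm by 190 mm) begins 47 mm behind the grasp point.
Start: joints at [1.159, 0.434, 0.025, 1.573, -0.012, 1.134, -0.075], TCP at [0.19, -0.595, 0.405] pointing down, gripper open.
Joint ranges: [-2.62, 2.62], [-0.44, 2.09], [-1.27, 1.32], [0.08, 2.57], [-1.32, 4.46], [0.12, 2], [-2.74, 2.74]. Speed limits (rad/s): [2.22, 2.22, 3.01, 3.01, 3.14, 3.14, 3.14].

### API

Orientations are given as a rotation vector (axis times angle).
In Python, from cell import arm gives the robot as it stands. The module is installed in compiled form; this text tells all that it offers.
- The arm moves only by the shell command python3 -m inch 'ROWS' [FORCE]. ROWS is text: rows parted by semicolons, each of 5 numbers parted by spaces: the shift along the tool's x, y, z in m, then the turn about the tool's z in rad, then the finger opening in m, from 0 to 0.0918. In form: x y z roll fingers; .... A call has 1 to 5 rows; each row is the pose to reach, as a shift and turn from the pose commanded when the call began, along the tool's axes at that moment; what a row does not reach only later rows make up. A row lasts 1/10 s, in which the tool goes at most 50 mm and 8.59 degrees, less where a joint would pass 70% of its speed; a pose out of reach is approached as far as the arm can. A call with a gripper value outside its range is refused whole. The fingers move at their own pace and stop on an object; FORCE is the grip in N (left out, the last holds). Time passes only in rows, so rows that repeat a pose let the fingers close. It gives the time, the measured TCP pose, the force, the opening and the grip force at its end, in the units of the state.
- arm.observe(): the state, without advancing time (a new reading comes with each control period).
- arm.get_image(name): name is "scene" or "side" or "wrist"; returns the picture (384x512x3 uint8, red, green, blue); there is no depth.
- arm.get_calibration(name): a dict with "intrinsics" (3x3 intrinsics, pixels), "pose" (4x4, takes a point from camera to world coordinates). Camera axes: x right, y up, looking along -z (the intrinsics and any distortion apply to the point x, -y, -z); pixel columns grow to the right and rows downward; lengths in m; the calibration is good to about 2 mm. A picture is of the moment at which its call begins: read the wrist's pose just before it. get_calibration takes no time and is no camera call; for the wrist camera it gives the pose at the moment of the call.
- arm.sign_off(): hands the job in; it is judged then, once.
Trained networks look in the newest picture that a camera, given by its name, has taken for a name from the list of things; names that differ only in an ending like _2 or _b are one class to them, and where a whole thing is asked for, a point or a joint stands for the part that bears it (a point fixed in the world has none). Each returns a list of dicts, best first, with "conf" (0 to 1); they miss things now and then, are a little off and sometimes report something else, mostly with a low value. They report only what shows in the picture. A call takes as long as a camera call. They do not tell look-alikes from the thing itself.
- arm.look_for(camera, query): "point" ([row, column] in pixels, amid what is visible of it).
- arm.silhouettes(camera, query): "region" (384x512 bool, what is visible of it) and "point" ([row, column] in pixels, amid what is visible of it).
- arm.place_of(camera, query): "point" ([row, column] in pixels: a listed point, or the origin of a listed thing).
The state is a dict: "clock": time; "joints": joint angles; "dq": joint speeds; "joint_efforts": joint torques, N m; "position": TCP position; "ee_rot": TCP orientation; "force": force on the tool from outside, world axes, zero at the start; "ft_torque": the same for the moment, N m; "width": opening from 0.0 (shut) to 1.0 (fully open); "gripper_force": force on a finger pad.
Only numpy, scipy, OpenCV 4.12 (cv2) and the standard library are available. Lean on these libraries where they do the work, as an engineer would, in place of code of your own. Each camera call takes 0.05 s, during which the arm holds its last target. There are 200 camera calls.

## Working session

There is one attempt and no reset: what is moved stays moved. The work goes in short steps, Python scripts to look and compute and a shell command to move; the robot and the scene stay as the last step left them, time stands still between calls to the robot, and variables do not carry over. Pictures are saved under pics/ and viewed, at most 10 in all, crops included, and the job is handed in when it is done.

```bash
mkdir -p pics; cat > h.py <<'E'
import numpy as np, cv2
from cell import arm
from scipy.spatial.transform import Rotation as R
def ray(cam,rc):
    c=arm.get_calibration(cam);K=np.array(c['intrinsics']);T=np.array(c['pose'])
    d=np.linalg.inv(K)@[rc[1],rc[0],1]; d=T[:3,:3]@[d[0],-d[1],-d[2]]
    return T[:3,3],d
def onz(cam,rc,z):
    o,d=ray(cam,rc); return o+d*(z-o[2])/d[2]
def save(cam,name):
    im=arm.get_image(cam); cv2.imwrite('pics/'+name+'.png',im[:,:,::-1]); return im
E
cat > a.py <<'E'
from h import *
s=arm.observe();print({k:np.round(v,3).tolist() for k,v in s.items()})
for cam in ['scene','side']:
    save(cam,cam+'0'); c=arm.get_calibration(cam);print(cam,np.round(c['pose'],3).tolist(),np.round(c['intrinsics'],1).tolist())
    for q,z in [('gate',.06),('keeper',.06),('board',0),('mouldbox',0),('strap',.06),('tin',.0625),('resin_can',0),('jar',.06),('wedge',.06)]:
        for r in arm.place_of(cam,q)[:3]:
            if r['conf']>.3: print(q,round(r['conf'],2),np.round(r['point']),onz(cam,r['point'],z).round(3))
E
python3 a.py
```

```text
{'clock': 0.0, 'joints': [1.159, 0.435, 0.025, 1.574, -0.012, 1.134, -0.075], 'dq': [0.001, -0.002, 0.001, 0.001, -0.001, 0.0, 0.001], 'joint_efforts': [0.0, -66.785, 0.986, -31.446, -0.06, 0.043, 0.0], 'position': [0.19, -0.595, 0.404], 'ee_rot': [-3.103, -0.483, 0.001], 'force': [0.19, -0.025, 0.72], 'ft_torque': [0.014, 0.012, 0.016], 'gripper_force': 0.0, 'width': 0.999}
scene [[0.23, -0.57, 0.789, 1.42], [0.973, 0.149, -0.176, -0.234], [-0.017, 0.808, 0.589, 0.749], [0.0, 0.0, 0.0, 1.0]] [[405.8, 0.0, 259.0], [0.0, 405.8, 193.5], [0.0, 0.0, 1.0]]
gate 0.97 [176. 349.] [0.478 0.26  0.06 ]
gate 0.72 [207. 400.] [0.656 0.329 0.06 ]
keeper 0.77 [257. 194.] [ 0.708 -0.236  0.06 ]
keeper 0.43 [207. 398.] [0.654 0.326 0.06 ]
board 0.6 [230. 357.] [0.653 0.213 0.   ]
mouldbox 0.82 [258. 203.] [ 0.655 -0.216  0.   ]
strap 0.88 [195. 223.] [ 0.481 -0.131  0.06 ]
strap 0.79 [212. 365.] [0.651 0.228 0.06 ]
strap 0.72 [144. 329.] [0.282 0.27  0.06 ]
tin 0.91 [229. 364.] [0.718 0.194 0.062]
jar 0.56 [213. 325.] [0.63  0.122 0.06 ]
wedge 0.65 [207. 398.] [0.654 0.326 0.06 ]
side [[-0.919, 0.292, -0.267, 0.155], [-0.395, -0.641, 0.658, 0.762], [0.021, 0.71, 0.704, 0.902], [0.0, 0.0, 0.0, 1.0]] [[358.0, 0.0, 254.1], [0.0, 358.0, 186.8], [0.0, 0.0, 1.0]]
gate 0.75 [250. 213.] [0.478 0.256 0.06 ]
keeper 0.84 [132. 218.] [ 0.723 -0.247  0.06 ]
board 0.77 [240. 174.] [0.63  0.237 0.   ]
board 0.43 [205. 195.] [0.645 0.082 0.   ]
mouldbox 0.73 [152. 229.] [ 0.663 -0.217  0.   ]
mouldbox 0.61 [204. 195.] [ 0.646  0.077 -0.   ]
strap 0.79 [255. 263.] [0.345 0.214 0.06 ]
strap 0.74 [222. 166.] [0.656 0.221 0.06 ]
strap 0.74 [318. 302.] [0.187 0.346 0.06 ]
tin 0.71 [209. 155.] [0.714 0.195 0.063]
resin_can 0.76 [189. 218.] [ 0.611 -0.018  0.   ]
jar 0.53 [203. 193.] [0.622 0.123 0.06 ]
wedge 0.5 [245. 146.] [0.66  0.318 0.06 ]
```

View pics/scene0.png

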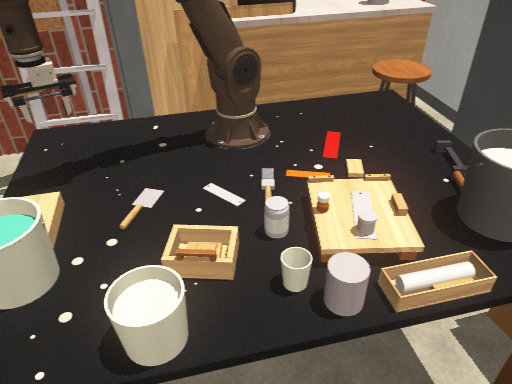

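View pics/side0.png

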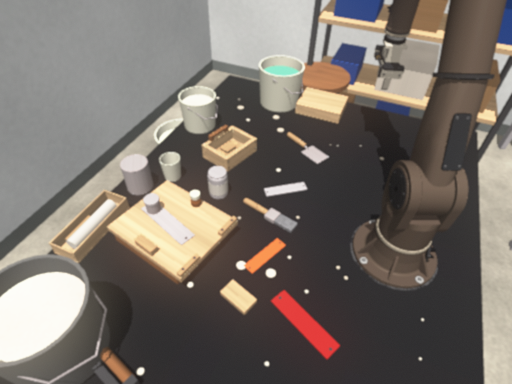

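The scene picture shows the strap on the board at about (212,365) with the tin on its far end at (222,366). The mould box is at (255,203) with its keeper on the far side, and the look-alike on the bench at (195,223) is smaller. In the side picture the board is lower left, with the gate facing the robot at about (250,213). Next I'll move over the box to look with the wrist camera.

```bash
cat >> h.py <<'E'
def pose():
    s=arm.observe(); return np.array(s['position']),R.from_rotvec(s['ee_rot']).as_matrix(),s
def yaw():
    _,M,_=pose(); return np.arctan2(M[1,0],M[0,0])
def to(x,y,z,yw=None):
    p,M,s=pose(); d=M.T@(np.array([x,y,z])-p); t=0 if yw is None else (yaw()-yw)
    print('move',d.round(4),'roll',round(t,3),'| clock',s['clock'],'pos',p.round(4),'yaw',round(yaw(),4),'tilt',M[2].round(4))
E
python3 -m inch '.09 -.054 0 .1 .09; .18 -.107 0 .2 .09; .27 -.16 0 .3 .09; .36 -.21 0 .3 .09; .45 -.26 0 .3 .09'
python3 -m inch '0 0 0 0 .09; 0 0 0 0 .09'
cat > b.py <<'E'
from h import *; import sys
n=sys.argv[1]; to(.55,-.2,.405,0)
im=save('wrist',n); c=arm.get_calibration('wrist'); print(np.round(c['pose'],3).tolist(),np.round(c['intrinsics'],1).tolist())
for q,z in [a.split(':') for a in sys.argv[2:]]:
    for r in arm.place_of('wrist',q)[:3]:
        if r['conf']>.3: print(q,round(r['conf'],2),np.round(r['point']),onz('wrist',r['point'],float(z)).round(4))
E
python3 b.py w1 keeper:.06 mouldbox:0
```

```text
clock: 1.5
position: [0.358, -0.4078, 0.405]
ee_rot: [3.141, 0.013, 0.001]
force: [1.2, -1.2, -0.4]
width: 0.981
gripper_force: 0.0
clock: 1.7
position: [0.358, -0.4085, 0.4049]
ee_rot: [3.141, 0.019, 0.001]
force: [-0.5, -0.8, -0.0]
width: 0.978
gripper_force: 0.0
move [ 0.1945 -0.2061 -0.    ] roll 0.012 | clock 1.7 pos [ 0.358  -0.4085  0.4049] yaw 0.0121 tilt [ 3.e-04  2.e-04 -1.e+00]
[[0.009, 0.95, 0.311, 0.441], [-1.0, 0.009, 0.002, -0.409], [-0.0, -0.311, 0.95, 0.385], [0.0, 0.0, 0.0, 1.0]] [[309.7, 0.0, 252.9], [0.0, 309.7, 189.9], [0.0, 0.0, 1.0]]
```

View pics/w1.png

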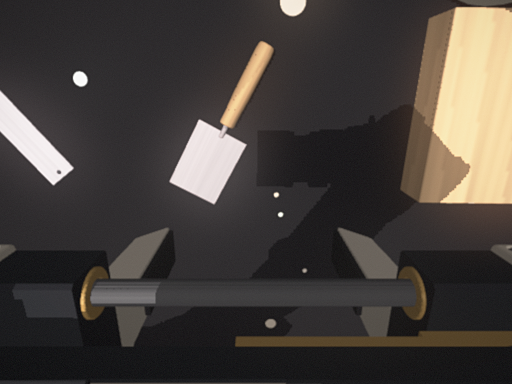

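The wrist view shows the spatula at (150,190), the look-alike strap at left and the offcut board at right, but not the mould box. The camera looks back toward the gripper, so I need to go further forward.

```bash

python3 -m inch '.035 -.035 0 0 .09; .07 -.07 0 0 .09; .105 -.105 0 0 .09; .14 -.14 0 0 .09; .175 -.175 0 0 .09'
python3 -m inch '.03 -.025 0 0 .09; .06 -.025 0 0 .09; .06 -.025 0 0 .09; .06 -.025 0 0 .09'
python3 b.py w2 keeper:.06 mouldbox:0
```

```text
clock: 2.35
position: [0.531, -0.2333, 0.4048]
ee_rot: [3.141, 0.008, 0.0]
force: [0.3, -0.9, 0.7]
width: 0.981
gripper_force: 0.0
clock: 2.75
position: [0.5899, -0.209, 0.4041]
ee_rot: [3.141, 0.011, -0.002]
force: [-0.2, 0.7, -1.0]
width: 0.98
gripper_force: 0.0
move [-0.0398 -0.0093 -0.0009] roll 0.007 | clock 2.75 pos [ 0.5899 -0.209   0.4041] yaw 0.0067 tilt [-1.3e-03  5.0e-04 -1.0e+00]
[[0.006, 0.95, 0.312, 0.674], [-1.0, 0.006, 0.001, -0.209], [-0.0, -0.312, 0.95, 0.385], [0.0, 0.0, 0.0, 1.0]] [[309.7, 0.0, 252.9], [0.0, 309.7, 189.9], [0.0, 0.0, 1.0]]
keeper 0.7 [ 42. 281.] [ 0.7162 -0.236   0.06  ]
keeper 0.64 [100. 259.] [ 0.6626 -0.2149  0.06  ]
mouldbox 0.8 [104. 259.] [ 0.656  -0.2165  0.    ]
```

View pics/w2.png

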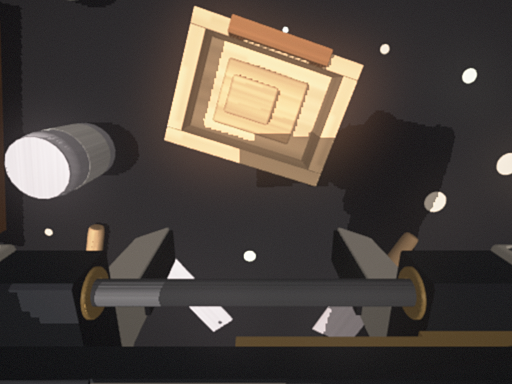

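The mould box's rim corners are at about (196,7), (363,66), (165,139) and (317,186), and the keeper lies on the far wall. It is yawed by roughly −0.36. Next I'll go to the board.

```bash
python3 - <<'E'
from h import *
c=[onz('wrist',p,.06)[:2] for p in [(7,196),(66,363),(139,165),(186,317)]]
c=np.array(c);print(c.round(4),c.mean(0).round(4)); d=(c[0]+c[1]-c[2]-c[3])/2; e=(c[0]+c[2]-c[1]-c[3])/2
print(d,np.linalg.norm(d),np.arctan2(d[1],d[0]),e,np.linalg.norm(e),np.arctan2(-e[0],e[1]))
E
python3 -m inch '.006 -.046 -.016 0 .09; .012 -.09 -.03 0 .09; .018 -.135 -.045 0 .09; .024 -.18 -.06 0 .09; .03 -.22 -.075 0 .09'
python3 -m inch '0 -.048 0 0 .09; 0 -.095 0 0 .09; 0 -.14 0 0 .09; 0 -.19 0 0 .09; 0 -.21 0 0 .09'
python3 -m inch '0 0 0 0 .09;0 0 0 0 .09'
python3 b.py w3 gate:.06 board:0 strap:.06 tin:.0625 jar:.06 wedge:.06
```

```text
[[ 0.745  -0.1558]
 [ 0.6951 -0.3162]
 [ 0.6227 -0.117 ]
 [ 0.5721 -0.2799]] [ 0.6587 -0.2172]
[ 0.12261258 -0.03752358] 0.12822582931916812 -0.2969830313668989 [0.0502632  0.16169696] 0.16932896074338735 -0.3013792330625296
clock: 3.4
position: [0.6175, 0.014, 0.4808]
ee_rot: [-3.142, -0.012, -0.001]
force: [-0.8, -0.2, -0.5]
width: 0.981
gripper_force: 0.0
clock: 3.9
position: [0.6148, 0.2274, 0.4799]
ee_rot: [-3.139, -0.021, 0.001]
force: [0.3, 0.0, 0.4]
width: 0.983
gripper_force: 0.0
clock: 4.1
position: [0.6166, 0.2215, 0.4797]
ee_rot: [3.14, 0.012, 0.0]
force: [-0.3, -1.5, 0.6]
width: 0.98
gripper_force: 0.0
move [-0.0698  0.4209  0.0752] roll 0.008 | clock 4.1 pos [0.6166 0.2215 0.4797] yaw 0.0078 tilt [ 1.0e-04  1.2e-03 -1.0e+00]
[[0.006, 0.951, 0.31, 0.701], [-1.0, 0.006, 0.002, 0.221], [0.0, -0.31, 0.951, 0.46], [0.0, 0.0, 0.0, 1.0]] [[309.7, 0.0, 252.9], [0.0, 309.7, 189.9], [0.0, 0.0, 1.0]]
gate 0.57 [247. 233.] [0.4838 0.2472 0.06  ]
strap 0.8 [299. 277.] [0.3951 0.1819 0.06  ]
strap 0.62 [123. 255.] [0.6601 0.2184 0.06  ]
tin 0.8 [ 71. 275.] [0.7222 0.1943 0.0625]
jar 0.93 [161. 331.] [0.6115 0.1181 0.06  ]
wedge 0.84 [122. 170.] [0.6599 0.3276 0.06  ]
```

View pics/w3.png

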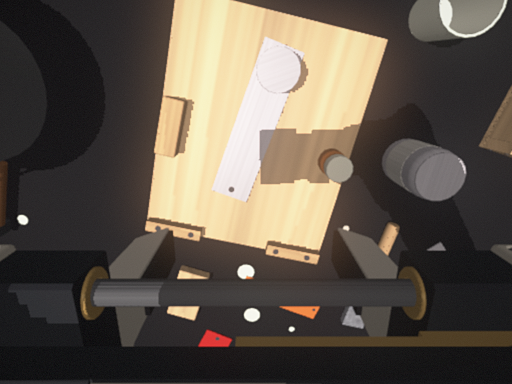

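The wrist view shows the strap with corners at (col,row) (212,188), (247,201), (265,38) and (304,52), and the tin's top at (280,70). The cleats' inner ends are at (202,238) and (266,246), the jar is at (335,165) and the wedge at (170,127).

```bash
python3 - <<'E'
from h import *
f=lambda col,row,z:onz('wrist',(row,col),z)[:2]
n=(f(212,188,.0625)+f(247,201,.0625))/2; fa=(f(265,38,.0625)+f(304,52,.0625))/2
d=fa-n;print('strap',(n+fa)/2,n,fa,np.linalg.norm(d),np.arctan2(d[1],d[0]))
a,b=f(202,240,.06),f(265,255,.06);e=a-b;print('gate',(a+b)/2,np.linalg.norm(e),np.arctan2(-e[0],e[1]))
fl,fr,br=f(146,234,.06),f(318,264,.06),f(387,40,.06); print('board',fl,fr,br,np.linalg.norm(fl-fr),np.linalg.norm(br-fr),(fl+br)/2, (fl+fr)/2)
for v in (fr-fl,br-fr): print(np.arctan2(v[1],v[0]))
m=arm.silhouettes('wrist','tin')
for r in m[:1]:
    pts=np.argwhere(r['region']);print(pts.min(0),pts.max(0))
im=cv2.imread('pics/w3.png');
print('tin top circle', f(280,70,.1105), f(279,69,.1105))
E
```

```text
strap [0.65743913 0.21909757] [0.56456919 0.25285116] [0.75030908 0.18534398] 0.19762724340406368 -0.34860643617397774
gate [0.48259311 0.24837618] 0.09394028943634732 -0.2544847686119235
board [0.50333566 0.37330924] [0.45636153 0.12447755] [0.75684594 0.06516755] 0.2532267420402794 0.30628182014120536 [0.6300908 0.2192384] [0.4798486  0.24889339]
-1.7573792981189214
-0.1948762950707517
[ 46 256] [ 93 299]
tin top circle [0.720269   0.19407995] [0.721245   0.19516753]
```

```bash
python3 - <<'E'
from h import *
for cr in [(130,235),(110,240),(140,225),(165,210),(128,225),(108,305),(180,180)]: print(cr,onz('scene',(cr[1],cr[0]),0).round(3))
to(.7205,.1945,.33,-.3)
E
```

```text
(130, 235) [ 0.517 -0.401  0.   ]
(110, 240) [ 0.525 -0.454  0.   ]
(140, 225) [ 0.481 -0.374  0.   ]
(165, 210) [ 0.428 -0.301  0.   ]
(128, 225) [ 0.472 -0.407  0.   ]
(108, 305) [ 0.753 -0.445  0.   ]
(180, 180) [ 0.279 -0.245  0.   ]
move [0.1036 0.0283 0.1499] roll 0.308 | clock 4.5 pos [0.6167 0.222  0.4798] yaw 0.0076 tilt [ 2.e-04  2.e-04 -1.e+00]
```

```bash

python3 -m inch '.035 .01 .03 .1 .09; .07 .02 .06 .2 .09; .104 .028 .09 .3 .09; .104 .028 .11 .308 .09; .104 .028 .11 .308 .09'
python3 -m inch '0 0 0 0 .09'
python3 b.py w4 tin:.0625
python3 -c "
from h import *
to(.7205,.1945,.253,-.3)
m=arm.silhouettes('wrist','tin')
p=np.argwhere(m[0]['region']);print(p.min(0),p.max(0))"
```

```text
clock: 5.0
position: [0.7206, 0.1946, 0.3651]
ee_rot: [3.103, -0.47, -0.01]
force: [-1.2, -0.3, -0.2]
width: 0.977
gripper_force: 0.0
clock: 5.1
position: [0.7205, 0.1961, 0.3701]
ee_rot: [-3.106, 0.467, 0.001]
force: [0.8, -0.3, 0.8]
width: 0.98
gripper_force: 0.0
move [-0.0466  0.4287 -0.0349] roll -0.298 | clock 5.1 pos [0.7205 0.1961 0.3701] yaw -0.2982 tilt [-5.e-04 -3.e-04 -1.e+00]
[[-0.294, 0.909, 0.295, 0.801], [-0.956, -0.279, -0.093, 0.171], [-0.003, -0.31, 0.951, 0.352], [0.0, 0.0, 0.0, 1.0]] [[309.7, 0.0, 252.9], [0.0, 309.7, 189.9], [0.0, 0.0, 1.0]]
tin 0.68 [180. 255.] [0.7213 0.1946 0.0625]
move [0.0002 0.0021 0.119 ] roll 0.002 | clock 5.2 pos [0.7206 0.1964 0.372 ] yaw -0.298 tilt [ 0.002  -0.0021 -1.    ]
[159 226] [222 282]
```

View pics/w4.png

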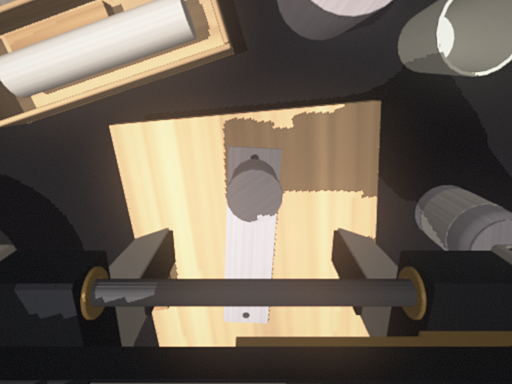

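The tin's lid is centred at about (254,193), directly under the gripper, so I'll descend and grip.

```bash

python3 -m inch '0 .001 .04 0 .09; 0 .001 .08 0 .09; 0 .001 .105 0 .09; 0 .001 .117 0 .09; 0 .001 .117 0 .09'
python3 -m inch '0 0 0 0 .04;0 0 0 0 .04;0 0 0 0 .04;0 0 0 0 .04;0 0 0 0 .04' 20
```

```text
clock: 5.75
position: [0.7201, 0.1949, 0.2524]
ee_rot: [3.106, -0.467, -0.002]
force: [-0.3, 0.5, 0.0]
width: 0.98
gripper_force: 0.0
clock: 6.25
position: [0.7206, 0.1948, 0.2533]
ee_rot: [-3.106, 0.468, -0.001]
force: [-0.8, -0.4, -0.5]
width: 0.594
gripper_force: 0.0
```

```bash

python3 -m inch '0 0 0 0 .04;0 0 0 0 .04;0 0 0 0 .04' 20
python3 -m inch '0 0 -.03 0 .04;0 0 -.07 0 .04;0 0 -.11 0 .04;0 0 -.11 0 .04' 20
python3 -c "
from h import *
to(.6,-.43,.365,-.3)"
```

```text
clock: 6.55
position: [0.7205, 0.1947, 0.2529]
ee_rot: [-3.106, 0.468, -0.0]
force: [-0.1, -0.1, 2.4]
width: 0.501
gripper_force: 20.0
clock: 6.95
position: [0.7218, 0.1953, 0.3696]
ee_rot: [-3.102, 0.468, -0.014]
force: [0.2, 0.3, -1.0]
width: 0.504
gripper_force: 20.0
move [0.068  0.6334 0.0013] roll 0.001 | clock 6.95 pos [0.7218 0.1953 0.3696] yaw -0.2995 tilt [ 0.0082 -0.006  -0.9999]
```

```bash

python3 -m inch '.005 .045 0 0 .04;.01 .09 0 0 .04;.015 .135 0 0 .04;.02 .18 0 0 .04;.025 .22 0 0 .04'
python3 -m inch '.005 .045 0 0 .04;.01 .09 0 0 .04;.015 .135 0 0 .04;.02 .18 0 0 .04;.025 .22 0 0 .04'
python3 -m inch '.005 .045 0 0 .04;.01 .09 0 0 .04;.015 .135 0 0 .04;.018 .18 0 0 .04;.018 .193 0 0 .04'
python3 -m inch '0 0 0 0 .04;0 0 0 0 .04'
python3 - <<'E'
from h import *
save('scene','s5'); to(.6,-.43,.192,-.3)
E
```

```text
clock: 7.45
position: [0.6785, -0.0255, 0.3618]
ee_rot: [3.105, -0.47, -0.002]
force: [0.9, 0.2, -1.8]
width: 0.506
gripper_force: 20.0
clock: 7.95
position: [0.6373, -0.243, 0.3618]
ee_rot: [3.106, -0.47, -0.002]
force: [0.4, -0.3, -1.6]
width: 0.506
gripper_force: 20.0
clock: 8.45
position: [0.5952, -0.4368, 0.3612]
ee_rot: [3.101, -0.479, -0.005]
force: [-0.6, -1.1, -3.3]
width: 0.503
gripper_force: 20.0
clock: 8.65
position: [0.599, -0.4293, 0.3617]
ee_rot: [-3.105, 0.468, 0.001]
force: [0.7, 0.7, -1.7]
width: 0.503
gripper_force: 20.0
move [0.001  0.0018 0.1701] roll 0.003 | clock 8.7 pos [ 0.5996 -0.4283  0.3621] yaw -0.2973 tilt [-6.0e-04 -1.7e-03 -1.0e+00]
```

View pics/s5.png

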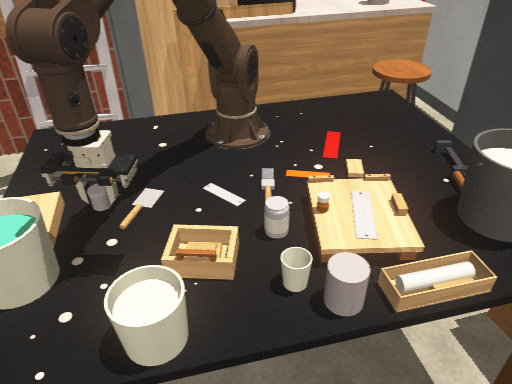

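The tin is held upright at (100,195), and the landing area at about (118,262) is free. I'll lower it.

```bash

python3 -m inch '0 0 .045 0 .04;0 0 .09 0 .04;0 0 .135 0 .04;0 0 .16 0 .04;0 0 .169 0 .04'
python3 -m inch '0 0 0 0 .04;0 0 .001 0 .04;0 0 .001 0 .04'
```

```text
clock: 9.2
position: [0.5987, -0.4271, 0.1902]
ee_rot: [-3.104, 0.463, 0.008]
force: [-6.6, 9.0, 23.8]
width: 0.503
gripper_force: 20.0
clock: 9.5
position: [0.5996, -0.4302, 0.1946]
ee_rot: [3.105, -0.467, 0.004]
force: [-0.1, -0.8, -1.7]
width: 0.506
gripper_force: 20.0
```

```bash

python3 -m inch '0 0 .001 0 .04;0 0 .0015 0 .04;0 0 .0015 0 .04;0 0 .0015 0 .04'
python3 -m inch '0 0 .001 0 .04;0 0 .0015 0 .04;0 0 .0015 0 .04;0 0 .0015 0 .04'
```

```text
clock: 9.9
position: [0.5988, -0.4302, 0.1914]
ee_rot: [3.106, -0.469, 0.0]
force: [0.1, -0.5, -2.7]
width: 0.503
gripper_force: 20.0
clock: 10.3
position: [0.5988, -0.4302, 0.1901]
ee_rot: [3.106, -0.468, 0.0]
force: [-1.2, 0.1, 3.0]
width: 0.503
gripper_force: 20.0
```

```bash

python3 -m inch '0 0 0 0 .09;0 0 0 0 .09;0 0 0 0 .09;0 0 0 0 .09;0 0 0 0 .09'
python3 -m inch '0 0 -.015 0 .09;0 0 -.06 0 .09;0 0 -.11 0 .09;0 0 -.15 0 .09;0 0 -.17 0 .09'
python3 -c "
from h import *
to(.648,.222,.30,-.3)"
```

```text
clock: 10.8
position: [0.5988, -0.4302, 0.1897]
ee_rot: [3.106, -0.468, 0.0]
force: [-1.6, 0.2, 0.1]
width: 0.889
gripper_force: 0.0
clock: 11.3
position: [0.5993, -0.4306, 0.3663]
ee_rot: [3.104, -0.468, 0.011]
force: [-0.3, -1.1, -0.3]
width: 0.979
gripper_force: 0.0
move [-0.1465 -0.638   0.064 ] roll 0.001 | clock 11.3 pos [ 0.5993 -0.4306  0.3663] yaw -0.2995 tilt [ 0.0072  0.0019 -1.    ]
```

```bash

python3 -m inch '-.01 -.045 0 0 .06;-.02 -.09 0 0 .04;-.03 -.135 0 0 .02;-.04 -.18 0 0 0;-.05 -.22 0 0 0'
python3 -m inch '-.01 -.045 0 0 0;-.02 -.09 0 0 0;-.03 -.135 0 0 0;-.04 -.18 0 0 0;-.05 -.22 0 0 0'
python3 -m inch '-.01 -.045 0 0 0;-.02 -.09 0 0 0;-.03 -.135 0 0 0;-.046 -.18 0 0 0;-.046 -.198 0 0 0'
python3 -m inch '0 0 0 0 0;0 0 0 0 0'
python3 - <<'E'
from h import *
save('scene','s6'); save('wrist','w6'); to(.648,.222,.25,-.3)
for r in arm.silhouettes('scene','strap')[:4]:
    p=np.argwhere(r['region'])[:,::-1].astype(np.float32); w=np.array([onz('scene',(q[1],q[0]),.0625)[:2] for q in p],np.float32)
    print(round(r['conf'],2),cv2.minAreaRect(w),w.mean(0))
for r in arm.place_of('scene','tin')[:2]: print('tin',r['conf'],onz('scene',r['point'],0))
E
```

```text
clock: 11.8
position: [0.6159, -0.2026, 0.3612]
ee_rot: [-3.106, 0.467, -0.003]
force: [0.3, 0.1, 0.7]
width: 0.592
gripper_force: 0.0
clock: 12.3
position: [0.6329, 0.0224, 0.3612]
ee_rot: [-3.106, 0.467, -0.003]
force: [0.0, -0.4, 0.9]
width: 0.16
gripper_force: 0.0
clock: 12.8
position: [0.6454, 0.2294, 0.3611]
ee_rot: [-3.104, 0.457, 0.001]
force: [-0.1, 0.4, -0.6]
width: 0.005
gripper_force: 0.0
clock: 13.0
position: [0.6476, 0.2218, 0.3603]
ee_rot: [3.106, -0.469, 0.001]
force: [-0.3, -0.7, -0.2]
width: 0.004
gripper_force: 0.0
move [-0.0005 -0.0018  0.1102] roll -0.002 | clock 13.1 pos [0.6478 0.2203 0.3602] yaw -0.3019 tilt [ 0.001   0.0011 -1.    ]
0.76 ((0.6575851440429688, 0.21862512826919556), (0.05119234696030617, 0.20278282463550568), 69.90556335449219) [0.66409135 0.21588232]
0.75 ((0.4763922393321991, -0.13002534210681915), (0.1364685595035553, 0.032928429543972015), 37.74981689453125) [ 0.47874242 -0.12899053]Traceback (most recent call last):
  File "<stdin>", line 4, in <module>
  File "h.py", line 9, in onz
    o,d=ray(cam,rc); return o+d*(z-o[2])/d[2]
        ~~~^^^^^^^^
  File "h.py", line 5, in ray
    c=arm.get_calibration(cam);K=np.array(c['intrinsics']);T=np.array(c['pose'])
ValueError: time passes only in moves, steps and waits
```

```bash

python3 -m inch '0 -.001 .04 0 0;0 -.001 .08 0 0;0 -.001 .1 0 0;0 -.001 .114 0 0;0 -.001 .114 0 0'
python3 -m inch '0 0 .002 0 0;0 0 .004 0 0;0 0 .005 0 0;0 0 .005 0 0;0 0 .005 0 0'
```

```text
clock: 13.65
position: [0.6474, 0.2221, 0.2441]
ee_rot: [3.104, -0.47, -0.004]
force: [-0.1, 0.2, 0.0]
width: 0.003
gripper_force: 0.0
clock: 14.15
position: [0.6478, 0.2235, 0.2412]
ee_rot: [-3.106, 0.468, -0.001]
force: [0.2, 0.6, -0.5]
width: 0.006
gripper_force: 0.0
```

```bash

python3 -m inch '0 0 .001 0 0;0 0 .001 0 0;0 0 .001 0 0'
python3 -m inch '0 0 .001 0 0;0 0 .001 0 0;0 0 .001 0 0'
```

```text
clock: 14.45
position: [0.6478, 0.2235, 0.2409]
ee_rot: [-3.106, 0.468, -0.001]
force: [-3.1, -0.3, 8.2]
width: 0.005
gripper_force: 4.2
clock: 14.75
position: [0.6477, 0.2236, 0.2408]
ee_rot: [-3.106, 0.468, -0.002]
force: [-5.4, -1.8, 15.3]
width: 0.002
gripper_force: 8.0
```

```bash

python3 -m inch '-.01 .0015 0 0 0;-.022 .003 0 0 0;-.034 .005 0 0 0;-.046 .0068 0 0 0;-.05 .0073 0 0 0'
python3 - <<'E'
from h import *
arm.get_image('scene')
c=arm.get_calibration('scene')
arm.get_calibration=lambda n:c
for r in arm.silhouettes('scene','strap')[:2]:
    p=np.argwhere(r['region']); w=np.array([onz('scene',q,.0625)[:2] for q in p],np.float32)
    print(round(r['conf'],2),cv2.minAreaRect(w),w.mean(0))
E
```

```text
clock: 15.25
position: [0.5987, 0.2317, 0.2409]
ee_rot: [-3.104, 0.468, -0.008]
force: [4.0, -0.5, 8.2]
width: 0.004
gripper_force: 3.8
0.71 ((0.4760930836200714, -0.1285075843334198), (0.14177218079566956, 0.041193921118974686), 35.120384216308594) [ 0.4767845 -0.128656 ]
0.6 ((0.28148508071899414, 0.27603477239608765), (0.048987265676259995, 0.18948280811309814), 64.36205291748047) [0.2868617 0.2740993]
```

```bash

cat > m.py <<'E'
from h import *; import sys
n=sys.argv[1]; save('wrist',n); print(pose()[0].round(4),round(yaw(),3))
E
python3 m.py w7; python3 -c "
from h import *
a=save('side','sd7')[150:300,80:280]
import cv2; cv2.imwrite('pics/c7.png',np.hstack([cv2.resize(cv2.imread('pics/w7.png'),(400,300)),cv2.resize(a[:,:,::-1],(400,300))]))"
```

```text
[0.5986 0.2318 0.2409] -0.299
```

View pics/c7.png

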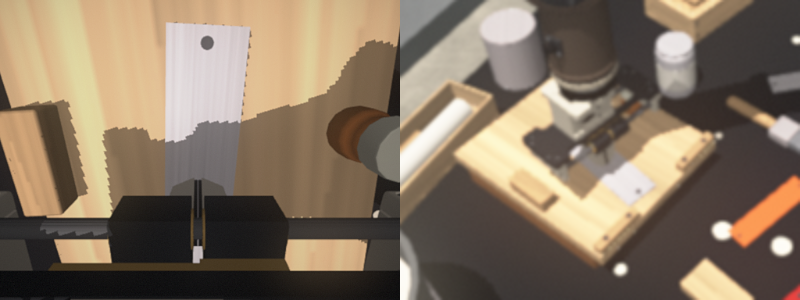

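The strap was carried along. In the crop its far end is at (165–249, 25) and lies straight behind the fingers, and the jar is clear to the right.

```bash
cat >> h.py <<'E'
def far(l,r,l2,r2):  # (col,row) of far corners & of points lower on the same left/right edges
    A=[onz('wrist',(q[1],q[0]),.0625)[:2] for q in (l,r,l2,r2)]
    m=(A[0]+A[1])/2; d=m-(A[2]+A[3])/2; d/=np.linalg.norm(d); c=m-.1*d
    g=np.array([.481,.2485]); b=-.195; v=c-g
    print('width',np.linalg.norm(A[0]-A[1]),'yaw',np.arctan2(d[1],d[0]),'centre',c,'in gate',v@[np.cos(b),np.sin(b)],v@[-np.sin(b),np.cos(b)])
E
python3 -c "
from h import *
far((211,28),(319,36),(210,245),(302,245))"
```

```text
width 0.050178859099542256 yaw -0.33500064830985543 centre [0.60791387 0.22690967] in gate 0.1286920400629197 0.0034105206648192927
```

```bash

python3 -m inch '-.01 .0017 .0005 0 0;-.022 .0038 .0005 0 0;-.034 .0059 .0005 0 0;-.045 .0078 .0005 0 0;-.045 .0078 .0005 0 0'
python3 -m inch '-.01 .0018 0 0 0;-.022 .004 0 0 0;-.034 .006 0 0 0;-.0425 .0075 0 0 0;-.0425 .0075 0 0 0'
python3 m.py w8
```

```text
clock: 15.95
position: [0.5533, 0.2379, 0.2408]
ee_rot: [-3.103, 0.467, -0.008]
force: [-0.9, -0.4, 15.5]
width: 0.006
gripper_force: 7.9
clock: 16.45
position: [0.5109, 0.2433, 0.2408]
ee_rot: [-3.103, 0.467, -0.009]
force: [1.1, -0.8, 16.0]
width: 0.005
gripper_force: 8.1
[0.511  0.2434 0.2408] -0.299
```

View pics/w8.png

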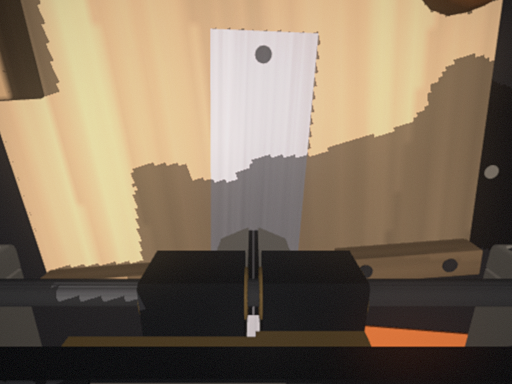

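The strap's far corners are at (210,30) and (319,32), unchanged relative to the tool, and the right cleat is visible at (410,260). Now I'll lift off and move back and up to check the overhang.

```bash

python3 -c "
from h import *
far((210,30),(319,32),(211,245),(302,245))"
python3 -m inch '0 0 -.01 0 0;0 0 -.05 0 0;-.01 0 -.09 0 .03;-.02 0 -.12 0 .06;-.03 0 -.15 0 .09'
python3 -m inch '-.01 0 0 0 .09;-.01 0 0 0 .09;-.01 0 0 0 .09'
python3 m.py w9;python3 - <<'E'
from h import *
arm.get_image('wrist'); to(.481,.2485,.3,-.3); c=arm.get_calibration('wrist'); arm.get_calibration=lambda n:c
for r in arm.silhouettes('wrist','strap')[:2]:
    p=np.argwhere(r['region']); p=p[::5]; w=np.array([onz('wrist',q,.0625)[:2] for q in p],np.float32)
    print(round(r['conf'],2),p.min(0),p.max(0),cv2.minAreaRect(w))
for r in arm.place_of('wrist','gate')[:2]: print(r['conf'],r['point'],onz('wrist',r['point'],.06))
E
```

```text
width 0.050474388507779036 yaw -0.3294611742883178 centre [0.52088454 0.23833078] in gate 0.04109908765641848 -0.0022482041885584026
clock: 17.0
position: [0.4804, 0.2513, 0.3901]
ee_rot: [-3.106, 0.468, -0.001]
force: [0.9, 0.1, 0.2]
width: 0.217
gripper_force: 0.0
clock: 17.3
position: [0.4712, 0.2539, 0.3875]
ee_rot: [3.105, -0.468, -0.001]
force: [0.7, -0.6, -0.2]
width: 0.479
gripper_force: 0.0
[0.4715 0.2538 0.3872] -0.3
move [0.0106 0.0021 0.0871] roll 0.0 | clock 17.4 pos [0.4716 0.2537 0.3871] yaw -0.2998 tilt [-0.0011  0.0017 -1.    ]
0.84 [  6 224] [219 283] ((0.5222956538200378, 0.23961330950260162), (0.0518466979265213, 0.2005617469549179), 70.5656509399414)
0.74 [305 253] [335 292] ((0.2915506660938263, 0.2846507430076599), (0.04523855820298195, 0.04419570043683052), 70.6408920288086)
```

View pics/w9.png

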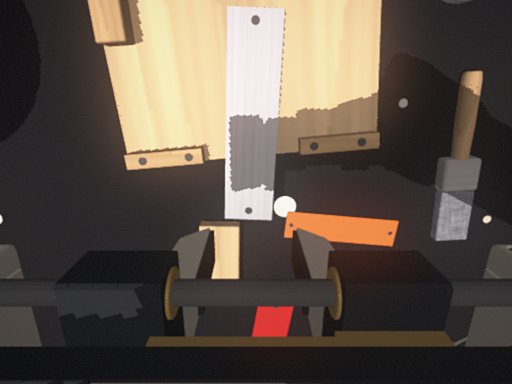

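The strap overhangs the gate, centred, with its near end at (248,218). The offcut at (220,250) lies low beneath it. Now I'll grip 70 mm from the strap's centre.

```bash

python3 -m inch '-.009 -.002 .03 .02 .09;-.017 -.004 .06 .04 .09;-.017 -.004 .08 .04 .09;-.017 -.004 .1 .04 .09;-.017 -.004 .1 .04 .09'
python3 -m inch '0 0 0 0 .09;0 0 0 0 .09'
python3 -c "
from h import *
to(.4562,.2626,.2275,-.339)
far
"
python3 m.py w10
```

```text
clock: 18.0
position: [0.4556, 0.2623, 0.2854]
ee_rot: [3.093, -0.53, -0.006]
force: [-1.0, -0.4, 0.1]
width: 0.978
gripper_force: 0.0
clock: 18.2
position: [0.4568, 0.2633, 0.2891]
ee_rot: [-3.096, 0.531, -0.002]
force: [0.6, -0.2, 0.0]
width: 0.98
gripper_force: 0.0
move [-0.0004  0.0009  0.0616] roll -0.001 | clock 18.2 pos [0.4568 0.2633 0.2891] yaw -0.3395 tilt [ 8.0e-04 -1.1e-03 -1.0e+00]
[0.4568 0.2632 0.2892] -0.34
```

View pics/w10.png

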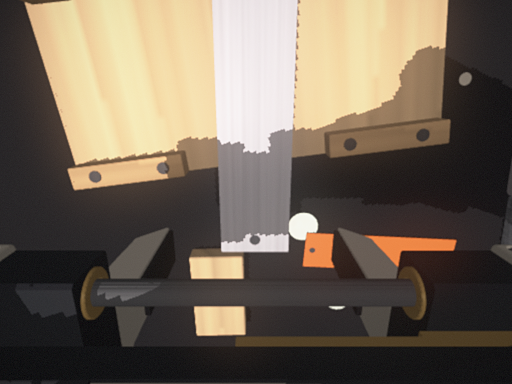

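The strap is centred between the fingers (columns 221–290, end at row 250). I'll descend and grip.

```bash

python3 -m inch '0 .001 .03 0 .09;0 .001 .05 0 .09;0 .001 .0615 0 .09;0 .001 .0615 0 .09;0 .001 .0615 0 .09'
python3 -m inch '0 0 0 0 .04;0 0 0 0 .04;0 0 0 0 .04;0 0 0 0 .04;0 0 0 0 .04' 50
python3 -m inch '0 0 0 0 .04;0 0 0 0 .04;0 0 0 0 .04;0 0 0 0 .04' 50
```

```text
clock: 18.75
position: [0.4564, 0.2624, 0.2275]
ee_rot: [-3.096, 0.53, -0.001]
force: [0.8, -0.3, -0.0]
width: 0.978
gripper_force: 0.0
clock: 19.25
position: [0.456, 0.2621, 0.2269]
ee_rot: [-3.096, 0.53, -0.0]
force: [0.1, -0.1, -0.2]
width: 0.595
gripper_force: 0.0
clock: 19.65
position: [0.456, 0.2621, 0.2267]
ee_rot: [3.096, -0.53, -0.0]
force: [-0.2, 0.3, 0.4]
width: 0.521
gripper_force: 50.0
```

```bash

python3 -m inch '0 0 -.01 0 .04;0 0 -.03 0 .04;0 0 -.06 0 .04;0 0 -.1 0 .04;0 0 -.14 0 .04'
python3 -m inch '0 0 0 0 .04;0 0 0 0 .04'
python3 m.py w11; python3 -c "
from h import *
to(.4868,-.164,.366,-.3)
a=save('side','sd11')
cv2.imwrite('pics/c11.png',np.hstack([cv2.resize(cv2.imread('pics/w11.png'),(400,300)),cv2.resize(a[:,:,::-1],(400,300))]))"
```

```text
clock: 20.15
position: [0.4556, 0.2619, 0.3686]
ee_rot: [3.096, -0.53, -0.001]
force: [1.7, 0.5, -0.4]
width: 0.52
gripper_force: 50.0
clock: 20.35
position: [0.456, 0.2621, 0.368]
ee_rot: [-3.095, 0.53, -0.003]
force: [0.2, 0.4, -1.6]
width: 0.521
gripper_force: 50.0
[0.4557 0.2619 0.3667] -0.339
move [0.1711 0.3912 0.0008] roll -0.039 | clock 20.4 pos [0.4557 0.2619 0.3667] yaw -0.3393 tilt [ 1.e-04  1.e-04 -1.e+00]
```

View pics/c11.png

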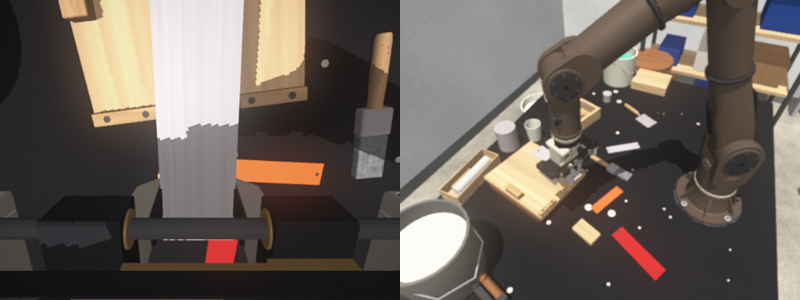

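The strap hangs from the fingers and looks nearly level. I'll check its sag from its apparent width.

```bash
cat > tilt.py <<'E'
from h import *; import sys
im=cv2.imread('pics/'+sys.argv[1]+'.png').astype(float); c=arm.get_calibration('wrist');K=np.array(c['intrinsics']);T=np.array(c['pose'])
P=pose()
sat=cv2.GaussianBlur(im,(3,3),0); sat=(sat.max(2)-sat.min(2))/(sat.max(2)+8)
br=im.max(2); xs=[];zs=[];W=[];Y=[]
for r in range(4,int(sys.argv[2]),4):
    m=(sat[r]<.16)&(br[r]>70); lo=hi=255
    while lo>0 and m[lo-1]: lo-=1
    while hi<510 and m[hi+1]: hi+=1
    w=hi-lo+1
    if not 60<w<180: continue
    Z=K[0,0]*.05/w; q=T[:3,:3]@(Z*np.array([((lo+hi)/2-K[0,2])/K[0,0],-(r-K[1,2])/K[1,1],-1]))+T[:3,3]
    q=P[1].T@(q-P[0]); xs.append(q[0]);zs.append(q[2]);W.append(w);Y.append(q[1])
print(W)
f=np.polyfit(xs,zs,1);print('n',len(xs),'x',min(xs),max(xs),'drop slope',f[0],'z at grip',np.polyval(f,0),'y line',np.polyfit(xs,Y,1))
E
python3 tilt.py w11 160
```

```text
[120, 120, 120, 120, 119, 118, 118, 118, 118, 117, 117, 116, 116, 115, 115, 115, 115, 114, 113, 113, 113, 113, 112, 111, 111, 111, 111, 111, 109, 109, 109, 109, 108, 108, 108, 108, 107, 107, 119]
n 39 x 0.05657702386569353 0.11823725377152217 drop slope 0.0767479623764362 z at grip 0.157418138627134 y line [-8.41247479e-04 -6.81917665e-05]
```

```bash
python3 tilt.py w11 152
python3 -m inch '.02 .045 0 -.01 .04;.04 .09 0 -.02 .04;.06 .135 0 -.03 .04;.08 .18 0 -.039 .04;.1 .225 0 -.039 .04'
python3 -m inch '.02 .045 0 0 .04;.04 .09 0 0 .04;.06 .135 0 0 .04;.071 .166 0 0 .04;.071 .166 0 0 .04'
python3 -m inch '0 0 0 0 .04;0 0 0 0 .04'
python3 -c "
from h import *
to(.4868,-.164,.28,-.3)"; python3 m.py w12; python3 tilt.py w12 152
```

```text
[120, 120, 120, 120, 119, 118, 118, 118, 118, 117, 117, 116, 116, 115, 115, 115, 115, 114, 113, 113, 113, 113, 112, 111, 111, 111, 111, 111, 109, 109, 109, 109, 108, 108, 108, 108, 107]
n 37 x 0.05835347489943774 0.11823725377152217 drop slope 0.040654767516822815 z at grip 0.16100370387983437 y line [-0.00605396  0.00045004]
clock: 20.95
position: [0.4747, 0.0147, 0.3655]
ee_rot: [3.106, -0.469, -0.004]
force: [1.2, -0.0, -0.6]
width: 0.522
gripper_force: 50.0
clock: 21.45
position: [0.4931, -0.1684, 0.3653]
ee_rot: [3.102, -0.482, -0.004]
force: [-0.2, 0.5, -1.3]
width: 0.522
gripper_force: 50.0
clock: 21.65
position: [0.494, -0.1616, 0.3658]
ee_rot: [-3.106, 0.467, 0.003]
force: [-0.6, -0.3, -2.2]
width: 0.523
gripper_force: 50.0
move [-0.006   0.0044  0.0858] roll 0.001 | clock 21.65 pos [ 0.494  -0.1616  0.3658] yaw -0.2987 tilt [-2.1e-03 -4.0e-04 -1.0e+00]
[ 0.4941 -0.1614  0.3661] -0.298
[121, 120, 120, 120, 120, 119, 118, 118, 118, 118, 116, 116, 116, 116, 116, 152, 154, 137, 144, 135, 141, 140, 138, 129, 134, 129, 133, 126, 128, 127, 125, 123, 123, 122, 121, 120, 121]
n 37 x 0.06141468881277763 0.1179684159895267 drop slope 0.4942365645546848 z at grip 0.10656955078605672 y line [ 0.05706824 -0.00678857]
```

```bash

python3 -m inch '-.003 .002 .035 0 .04;-.006 .004 .07 0 .04;-.006 .004 .1 0 .04;-.006 .004 .12 0 .04;-.006 .004 .129 0 .04'
python3 -m inch '0 0 0 0 .04;0 0 0 0 .04'
python3 -c "
from h import *
to(.4868,-.164,.2357,-.3)"; python3 m.py w13; python3 tilt.py w13 60; python3 -c "
from h import *
a=save('scene','s13')[190:310,120:280]
cv2.imwrite('pics/c13.png',np.hstack([cv2.resize(cv2.imread('pics/w13.png'),(400,300)),cv2.resize(a[:,:,::-1],(400,300))]))"
```

```text
clock: 22.2
position: [0.4867, -0.1635, 0.2359]
ee_rot: [-3.106, 0.466, 0.005]
force: [-0.5, 0.2, -1.7]
width: 0.521
gripper_force: 50.0
clock: 22.4
position: [0.4877, -0.1645, 0.2385]
ee_rot: [-3.106, 0.469, -0.001]
force: [-0.1, 0.0, -0.4]
width: 0.52
gripper_force: 50.0
move [-0.0011 -0.0002  0.0028] roll 0.001 | clock 22.4 pos [ 0.4877 -0.1645  0.2385] yaw -0.2994 tilt [ 9.e-04 -2.e-04 -1.e+00]
[ 0.4878 -0.1648  0.2388] -0.3
[120, 120, 120, 120, 120, 120, 120, 120, 120, 120, 149, 145, 131, 130]
n 14 x 0.09666651537012237 0.1182519478067359 drop slope 1.2566114171556528 z at grip 0.02271686898253125 y line [ 0.10966683 -0.01264301]
```

View pics/c13.png

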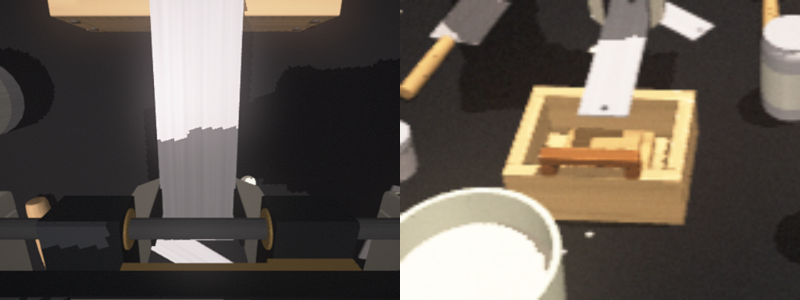

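The strap is aligned with the box: the near wall's middle is at column 195 of the left crop and the strap's is at 197. I've now viewed 13 pictures, which is over the limit of 10, so I'll look at no more and work from numbers and forces.

```bash

python3 -m inch '.01 0 .0028 0 .04;.02 0 .0028 0 .04;.032 0 .0028 0 .04;.044 0 .0028 0 .04;.054 0 .0028 0 .04'
python3 -m inch '.005 0 0 0 .04;.010 0 0 0 .04;.015 0 0 0 .04;.02 0 0 0 .04;.02 0 0 0 .04'
python3 -c "
from h import *
to(.5775,-.192,.2357,-.3);print(pose()[2]['force'])"
```

```text
clock: 23.0
position: [0.5402, -0.1814, 0.235]
ee_rot: [3.106, -0.47, 0.001]
force: [-0.1, 0.6, -1.0]
width: 0.52
gripper_force: 50.0
clock: 23.5
position: [0.5584, -0.187, 0.235]
ee_rot: [3.106, -0.47, 0.001]
force: [0.3, -0.3, -0.7]
width: 0.522
gripper_force: 50.0
move [ 0.0197 -0.0008 -0.0007] roll -0.0 | clock 23.5 pos [ 0.5584 -0.187   0.235 ] yaw -0.3003 tilt [ 5.e-04  0.e+00 -1.e+00]
[ 0.31244337 -0.34399717 -0.69182551]
```

```bash

python3 -m inch '.006 0 0 0 .04;.012 0 0 0 .04;.02 0 0 0 .04;.02 0 0 0 .04'
python3 -m inch '0 0 .003 0 .04;0 0 .006 0 .04;0 0 .0065 0 .04;0 0 .0065 0 .04'
python3 - <<'E'
from h import *
print(pose()[2]['force'])
arm.get_image('scene'); c=arm.get_calibration('scene'); arm.get_calibration=lambda n:c
for r in arm.silhouettes('scene','strap')[:3]:
    p=np.argwhere(r['region'])[::3]; w=np.array([onz('scene',q,.064)[:2] for q in p],np.float32)
    print(round(r['conf'],2),p.min(0),p.max(0),cv2.minAreaRect(w)); d=w-[.6587,-.2172]; 
    bx=d@[.955,-.2955]; by=d@[.2955,.955]; print('box x',np.percentile(bx,[0,1,50,99,100]).round(4),'y',np.percentile(by,[1,50,99]).round(4))
E
```

```text
clock: 23.9
position: [0.5782, -0.1931, 0.235]
ee_rot: [3.106, -0.47, 0.002]
force: [0.2, 0.5, -0.4]
width: 0.521
gripper_force: 50.0
clock: 24.3
position: [0.5768, -0.1927, 0.2282]
ee_rot: [-3.106, 0.47, 0.001]
force: [-0.6, 0.2, 0.0]
width: 0.529
gripper_force: 50.0
[-0.5833919   0.18108623  0.01828117]
0.86 [132 324] [159 337] ((0.29057615995407104, 0.2714822292327881), (0.043667666614055634, 0.1861434131860733), 67.88371276855469)
box x [-0.5886 -0.587  -0.486  -0.4072 -0.4022] y [0.3314 0.3595 0.3851]
0.57 [211 185] [266 212] ((0.6442680358886719, -0.2139686942100525), (0.04922744259238243, 0.20331625640392303), 72.28155517578125)
box x [-0.1164 -0.1123 -0.0153  0.0858  0.0869] y [-0.0248 -0.0009  0.0223]
0.49 [170 286] [177 325] ((0.4397942125797272, 0.131749227643013), (0.1188962385058403, 0.03651782125234604), 71.23849487304688)
box x [-0.3315 -0.3312 -0.3149 -0.2966 -0.294 ] y [0.2092 0.2582 0.3279]
```

```bash

python3 -m inch '0 0 .001 0 .04;0 0 .0015 0 .04;0 0 .0015 0 .04;0 0 .0015 0 .04'
python3 -m inch '0 0 0 0 .09;0 0 0 0 .09;0 0 0 0 .09;0 0 0 0 .09;0 0 0 0 .09'
python3 -m inch '0 0 0 0 .09;0 0 0 0 .09;0 0 0 0 .09;0 0 0 0 .09'
```

```text
clock: 24.8
position: [0.5771, -0.1928, 0.227]
ee_rot: [3.106, -0.47, 0.0]
force: [-0.2, 0.1, -0.8]
width: 0.522
gripper_force: 50.0
clock: 25.3
position: [0.577, -0.1928, 0.227]
ee_rot: [3.106, -0.47, 0.0]
force: [0.1, 0.2, -0.2]
width: 0.906
gripper_force: 0.0
clock: 25.7
position: [0.577, -0.1928, 0.2269]
ee_rot: [3.106, -0.47, 0.0]
force: [-0.1, -0.2, -0.1]
width: 0.977
gripper_force: 0.0
```

Released. I'll rise, move back and check numerically.

```bash

python3 -m inch '0 0 -.01 0 .09;0 0 -.05 0 .09;0 0 -.1 0 .09;0 0 -.15 0 .09;-.01 0 -.2 0 .09'
python3 -m inch '-.01 0 0 0 .09;-.01 0 0 0 .09;-.01 0 0 0 .09'
cat > chk.py <<'E'
from h import *
C=arm.get_calibration
for cam in ['wrist','scene','side']:
    arm.get_image(cam); c=C(cam); arm.get_calibration=lambda n:c
    for r in arm.silhouettes(cam,'strap')[:4]:
        p=np.argwhere(r['region'])[::3]; w=np.array([onz(cam,q,.0625)[:2] for q in p],np.float32); d=w-[.6587,-.2172]
        if abs(np.median(d,0)).max()>.12: continue
        bx=d@[.955,-.2955]; by=d@[.2955,.955]; print(cam,round(r['conf'],2),cv2.minAreaRect(w),'box x',np.percentile(bx,[1,50,99]).round(4),'y',np.percentile(by,[1,50,99]).round(4))
        im=arm.get_image(cam)
    for r in arm.silhouettes(cam,'tin')[:1]:
        p=np.argwhere(r['region']);print(cam,'tin',round(r['conf'],2),p.min(0),p.max(0),onz(cam,p.mean(0),.024).round(3))
    for q in ('keeper','resin_can','jar'):
        z={'keeper':.06,'jar':.06}.get(q,0)
        for r in arm.place_of(cam,q)[:1]: print(q,round(r['conf'],2),onz(cam,r['point'],z).round(3))
E
python3 chk.py
```

```text
clock: 26.2
position: [0.5677, -0.1899, 0.4289]
ee_rot: [3.106, -0.47, 0.002]
force: [0.6, -0.0, -0.3]
width: 0.98
gripper_force: 0.0
clock: 26.5
position: [0.5577, -0.1868, 0.4253]
ee_rot: [-3.106, 0.47, 0.002]
force: [-0.2, 0.1, -0.3]
width: 0.982
gripper_force: 0.0
wrist 0.62 ((0.6288449764251709, -0.20819686353206635), (0.05163157358765602, 0.17093582451343536), 72.87101745605469) box x [-0.1142 -0.0217  0.0525] y [-0.0248  0.      0.0246]
wrist 0.52 ((0.6578814387321472, -0.2147580087184906), (0.16799679398536682, 0.12359288334846497), 72.79582977294922) box x [-0.0622  0.0056  0.0602] y [-0.0803  0.0254  0.0848]
wrist tin 0.87 [ 39 417] [ 85 481] [ 0.598 -0.434  0.024]
keeper 0.9 [ 0.716 -0.237  0.06 ]
resin_can 0.87 [ 0.604 -0.008  0.   ]
scene 0.56 ((0.6446911096572876, -0.21298758685588837), (0.050804946571588516, 0.20037534832954407), 74.08233642578125) box x [-0.114  -0.0181  0.0847] y [-0.0261 -0.0007  0.0242]
scene tin 0.7 [238 105] [262 125] [ 0.597 -0.432  0.024]
keeper 0.67 [ 0.711 -0.236  0.06 ]
resin_can 0.93 [ 0.613 -0.009  0.   ]
jar 0.81 [0.625 0.12  0.06 ]
side 0.67 ((0.6328346729278564, -0.20793430507183075), (0.053940340876579285, 0.18336869776248932), 72.2470474243164) box x [-0.1149 -0.0294  0.0625] y [-0.0253 -0.0006  0.0263]
side tin 0.67 [116 260] [130 270] [ 0.596 -0.431  0.024]
keeper 0.74 [ 0.726 -0.236  0.06 ]
resin_can 0.9 [ 0.612 -0.015  0.   ]
jar 0.75 [0.619 0.13  0.06 ]
```

```bash
python3 -c "
from cell import arm
print(arm.sign_off())"
```

```text
the job is handed in; nothing more can be done
None
```

The job is handed in at about 27 s: by the last camera check the strap lies along the box's middle line, through under the keeper and resting on the near wall, and the tin stands on the bench; the pass/fail result was not shown, and I viewed 13 pictures, over the limit of 10.

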